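Zero the stop dial and hold a board carrier in the stencil printer's corner

TASK

First turn the dial on the stencil printer anticlockwise back to its zero stop, so the end stop is fully home. Then take the longer of the two board carriers off the mat, lay it flat on the printer's platen and push it snugly into the corner, its long side against both locating pins and its end against the end stop, and finish while still holding it pressed against both, so that I can tighten the clamps. Leave everything else on the bench where it is.

Things in the scene. Friction and masses are not known exactly. Their poses are not given: they have to be found in the camera images.
- printer: Manual stencil printer fixed to the bench: base 240 (x) by 345 (y) mm, aluminium platen with its flat top 36 mm above the bench (x -100 to 100, y -145 to 115 mm). Origin: on the bench, under the middle of the base in x. x points to the hinged far edge, y to the dial. Beyond x = 95 mm the opened stencil frame rises from 60 to 90 mm. Toe clamps: x -93 to -47, y -17 to 77 mm, 56 mm high.
- nest (a point): Point on the platen's top, at (25, 30, 36) mm in the printer's frame, with the printer's axes: the underside centre of the long carrier when fully seated, its +x long side on both pins, its +y end on the homed end stop, its long axis along the printer's y (either end first).
- pins: Two fixed steel locating pins, 8 mm in diameter, 9 mm high above the platen, axes at (57, -15) and (57, 75) mm in the printer's frame; they touch the carrier's side at x = 53 mm. Between them 82 mm are free for a finger, and behind them the platen is free up to the hinge blocks at x = 95 mm. Origin and axes are the printer's.
- end_stop: Sliding steel end stop, 28 mm wide (x), 8.5 mm high above the platen, moved by the dial. Origin: on the platen's top at the middle of its contact face, which looks to the printer's -y. With the dial at zero it is at (25, 95, 36) mm in the printer's frame, and 2.5 mm farther to -y for each radian of the dial. At zero it rests on a hard stop.
- dial_grip (a point): Point on the dial's vertical axis, (25, 153, 61.5) mm in the printer's frame, in the middle of the grip bar; it has the printer's axes and does not turn. Dial: disc 52 mm across, top 52 mm above the bench; on it a black bar 44 mm long, 10 mm thick, from 52 to 70 mm above the bench. At zero the bar lies along the printer's y, its white pointer line looking to -y, to the end stop.
- dial (a joint): Angle of the dial in rad: 0 at its hard zero stop, growing clockwise seen from above, to 1.6 at most (starts between 0.6 and 1.3). Turn it anticlockwise (+z) by this angle to zero it. About 0.05 N m of friction; it stays where it is left.
- pallet_long: The longer board carrier (the one to load): a dark flat fibreboard block 56 (x) by 130 (y) by 14 (z) mm with a green board let into its top, about 0.16 kg (varies), friction on platen and stops about 0.6 (varies). Origin: centre of its underside. It lies on the mat (4 mm thick) in one of two places. It can be gripped across its 56 mm width from above.
- pallet_short: The other, shorter carrier, same look and section, 56 by 85 by 14 mm. Origin: centre of its underside. Lies on the mat in the other place; stays there.
- cutters: Side cutters with green handles, about 120 mm long, 17 mm high, lying along their own x on the mat's far end. Origin: on the mat, under their middle. Bystander.
- flux_bottle: Small amber bottle, 25 mm in diameter, 65 mm high, standing at the right edge of the mat. Origin: centre of its underside. Bystander.
- solder_spool: Solder spool, 62 mm in diameter, 35 mm high, on the bench right of the mat. Origin: centre of its underside. Bystander.
- screwdriver: Screwdriver, 200 mm long, 26 mm thick at the handle, lying along its own x on the bench right of the mat. Origin: under its middle. Bystander.
- paste_jar: Jar of solder paste, 66 mm in diameter, 62 mm high, on the bench left of the printer, level with the dial. Origin: centre of its underside. Bystander.
- squeegee: Squeegee with a wooden grip, 160 mm long along its own y, 23 mm high, on the bench left of the printer's front. Origin: centre of its underside. Bystander.
Mind the look-alikes: they are no part of the job. Leave any blue look-alike of the pallet_long alone.

How it is judged:
On the way, in this order (a step that is already met when the one before it is completed fails the run):
1. the dial is back at its zero stop (value of joint dial below 0.05 rad), for 0.3 s.
2. the long carrier lies flat on the platen, near the corner (horizontal distance between pallet_long and nest below 0.03 m and z of pallet_long in the frame of nest between -0.002 and 0.002 m and angle between pallet_long's own z axis and vertical below 0.025 rad), for 0.1 s.
At the end, for the whole second after the job is handed in: The dial is within 0.05 rad of zero; the long carrier lies flat on the platen (2 mm, 0.025 rad), square to the printer (0.025 rad), within 3 mm of its seated place, at rest, touched by the fingers, and pressed with over 1.5 N against the pins and over 1.5 N against the end stop (value of joint dial below 0.05 rad and z of pallet_long in the frame of nest between -0.002 and 0.002 m and angle between pallet_long's own z axis and vertical below 0.025 rad and angle between the y axis of pallet_long and the y axis of printer, either way round below 0.025 rad and x of pallet_long in the frame of nest between -0.003 and 0.003 m and y of pallet_long in the frame of nest between -0.003 and 0.003 m and contact force between pallet_long and pins above 1.5 N and contact force between pallet_long and end_stop above 1.5 N and contact force between the fingers and pallet_long above 1 N and linear speed of pallet_long below 0.01 m/s); the arm keeps its last pose, push and grip.
It fails at once if another thing on the bench is moved from its place by more than 20 mm (distance of any of pallet_short, cutters, flux_bottle, solder_spool, screwdriver, paste_jar, squeegee from where it was at the start of the episode above 0.02 m).
It also fails if it takes over 64 s, if anything falls off the work surface, if the arm or the gripper's body presses on something with over 40 N, if the wrist force passes 120 N, or if a joint passes its speed limit or range.

ROBOT

A 6-joint arm with a two-finger parallel gripper is mounted at the origin on the work surface. World frame = base frame: x ahead of the robot, y to its left, z up, the work surface at z = 0. Lengths are in m, angles in rad, forces in N, time in s.
With the tool pointing down it reaches from about 0.375 to 0.975 m from the base axis. Payload 3.8 kg.
Tool frame: the origin (TCP) lies between the finger pads; the fingertips stand bot.nose_length ahead of it and the grasp point (between the pads) lies 5 mm behind it (bot.nose_length is the distance from the TCP to the fingertips, in m); z points along the fingers, y is the direction in which the jaws open and shut (so a half turn about z gives the same grasp; the last joint's range is limited). The gripper opens to 85 mm and grips with 20 to 120 N. Pads are 22 mm wide; open, the fingers measure 114 mm over their backs; the gripper's body (76 mm by 85 mm) begins 54 mm behind the grasp point. The pads swing forward as they close: fully open they stand 13 mm farther back than shut.
Start: joints at [-1.347, 0.264, 1.604, -0, 1.274, -0.037], TCP at [0.174, -0.652, 0.245] pointing down, gripper open.
Joint ranges: [-2.63, 2.63], [-0.94, 2.18], [0.31, 2.57], [-1.31, 4.45], [0, 2.66], [-2.55, 2.55]. Speed limits (rad/s): [2.57, 2.57, 3.14, 3.14, 3.14, 3.14].

INTERFACE

Orientations are given as a rotation vector (axis times angle).
In Python, from workcell import bot gives the robot as it stands.
- The arm moves only by the tool carry_out, never from a script. Its argument "series" is a list of rows, each an object with "delta_pos": the shift along the tool's x, y, z as a fraction of full scale, a list of three; "rot": the turn, a rotation vector about the tool's x, y, z as a fraction of full scale, a list of three; "hand": the gripper command: -1 is fully open, 1 is shut, values between are in proportion. In form: [{"delta_pos": [x, y, z], "rot": [rx, ry, rz], "hand": hand}, ...]. A call has 1 to 20 rows; each row is the pose to reach, as a shift and turn from the pose measured when the call began, along the tool's axes at that moment; what a row does not reach only later rows make up. Full scale, the value 1, is 0.25 m for a shift and 45 degrees for a turn. A row lasts 1/8 s, in which the tool goes at most 62.5 mm and 10.7 degrees, less where a joint would pass 70% of its speed; a pose out of reach is approached as far as the arm can. A call with a number of a shift or a turn outside -1 to 1 is refused whole. A call with a gripper value outside its range is refused whole. The fingers move at their own pace and stop on an object; "squeeze" is the grip in N (left out, the last holds). Time passes only in rows, so rows that repeat a pose let the fingers close. It gives the time, the measured TCP pose, the force and the opening at its end, in the units of the state.
- bot.read_state(): the state, without advancing time (a new reading comes with each control period).
- bot.read_camera(name): name is "scene" or "top" or "wrist"; returns the picture (400x640x3 uint8, red, green, blue); there is no depth.
- bot.camera_info(name): a dict with "fx", "fy", "cx", "cy" (pixels), "distortion" ([k1, k2, p1, p2, k3] as OpenCV has them; the pictures are not rectified), "origin" and "attitude" of the camera in the world. Camera axes: x right, y down, z forward; pixel columns grow to the right and rows downward; lengths in m; the calibration is good to about 2 mm. A picture is of the moment at which its call begins: read the wrist's pose just before it. camera_info takes no time and is no camera call; for the wrist camera it gives the pose at the moment of the call.
- bot.finish_job(): hands the job in, once; it reports no verdict.
The state is a dict: "time": time; "q": joint angles; "joint_vel": joint speeds; "joint_torque": joint torques, N m; "tool_pos": TCP position; "tcp_rot": TCP orientation; "wrist_force": force on the tool from outside, world axes, zero at the start; "torque": the same for the moment, N m; "width": opening from 0.0 (shut) to 1.0 (fully open).
Only numpy, scipy, OpenCV 4.12 (cv2) and the standard library are available. Lean on these libraries where they do the work, as an engineer would, in place of code of your own. Each camera call takes 0.05 s, during which the arm holds its last target. There are 200 camera calls.

## Working session

There is one attempt and no reset: what is moved stays moved. The work goes in short steps, Python scripts to look and compute and a tool call to move; the robot and the scene stay as the last step left them, time stands still between calls to the robot, and variables do not carry over. Pictures are saved under pics/ and viewed, about 8 in all and at most 12, crops included, and the job is handed in when it is done.

Besides the shell and the picture viewer there is one more tool, called after "Request:" as name([rows], argument=value, ...), one row to a line, values as JSON. carry_out: Moves the arm, as the interface text tells. Its arguments: {"type":"object","properties":{"series":{"type":"array","items":{"type":"object","properties":{"delta_pos":{"type":"array","items":{"type":"number","minimum":-1,"maximum":1}},"rot":{"type":"array","items":{"type":"number","minimum":-1,"maximum":1}},"hand":{"type":"number"}}}},"squeeze":{"type":"number"}},"required":["series"]}

```bash
mkdir -p pics; ls; cat > h.py <<'E'
import numpy as np, cv2
from scipy.spatial.transform import Rotation as R
from workcell import bot
def att(a):
    a=np.array(a,float)
    return a if a.shape==(3,3) else R.from_rotvec(a).as_matrix()
def ray(ci,uv,z):
    K=np.array([[ci['fx'],0,ci['cx']],[0,ci['fy'],ci['cy']],[0,0,1]])
    p=cv2.undistortPoints(np.array(uv,float).reshape(-1,1,2),K,np.array(ci['distortion'],float)).reshape(-1,2)
    d=np.c_[p,np.ones(len(p))]@att(ci['attitude']).T; o=np.array(ci['origin'])
    return o+d*((z-o[2])/d[:,2])[:,None]
def proj(ci,P):
    K=np.array([[ci['fx'],0,ci['cx']],[0,ci['fy'],ci['cy']],[0,0,1]])
    M=att(ci['attitude']).T
    return cv2.projectPoints(np.array(P,float).reshape(-1,1,3),cv2.Rodrigues(M)[0],-M@np.array(ci['origin']),K,np.array(ci['distortion'],float))[0].reshape(-1,2)
def snap(n,f):
    ci=bot.camera_info(n); im=bot.read_camera(n); cv2.imwrite('pics/'+f,im[:,:,::-1]); return ci,im
E
python3 - <<'E'
from h import *
for n in ('top','scene'):
    ci,im=snap(n,n+'0.png'); print(n,ci)
s=bot.read_state(); print(s); print(bot.nose_length)
E
```

```text
pics
top {'fx': 456.48875343878865, 'fy': 456.48875343878865, 'cx': 320.1668817615401, 'cy': 190.65439965127945, 'distortion': array([-0.08559074,  0.        ,  0.        ,  0.        ,  0.        ]), 'origin': array([ 0.30030303, -0.01260454,  1.31196072]), 'attitude': array([-2.14949488,  2.15852424, -0.15649279])}
scene {'fx': 468.3711778130131, 'fy': 468.3711778130131, 'cx': 328.89436812619743, 'cy': 203.56109233780603, 'distortion': array([0.03446029, 0.        , 0.        , 0.        , 0.        ]), 'origin': array([ 0.96368697, -0.969991  ,  1.19755934]), 'attitude': array([-2.3333651 , -0.52129007,  0.23943577])}
{'time': 0.1, 'q': array([-1.34693163e+00,  2.64674268e-01,  1.60525319e+00,  2.40527533e-05,
        1.27371855e+00, -3.68928818e-02]), 'joint_vel': array([-0.00233937, -0.00026355, -0.00059993,  0.00161778, -0.00130231,
       -0.00175649]), 'joint_torque': array([-8.47191245e-05, -5.16707718e+01, -3.68589950e+01, -4.58781813e-06,
        6.28659895e-03, -9.02941593e-06]), 'tool_pos': array([ 0.17389063, -0.65155015,  0.24408039]), 'tcp_rot': array([-3.11290134e+00, -4.08160530e-01,  2.64960007e-04]), 'wrist_force': array([-0.28516984,  0.30921312,  0.41738615]), 'torque': array([ 0.01389554, -0.00370133,  0.00668427]), 'width': 0.9993375232591735}
0.014
```

View pics/top0.png

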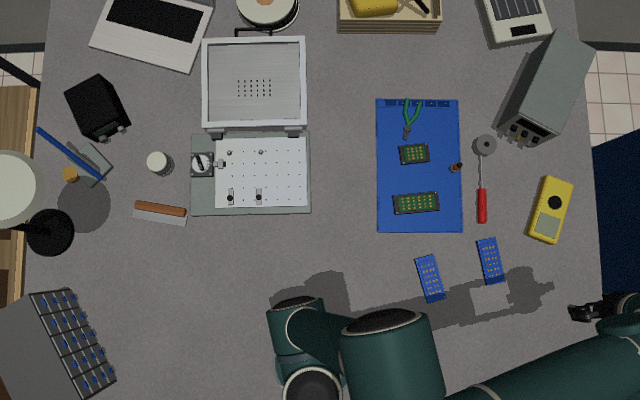

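View pics/scene0.png

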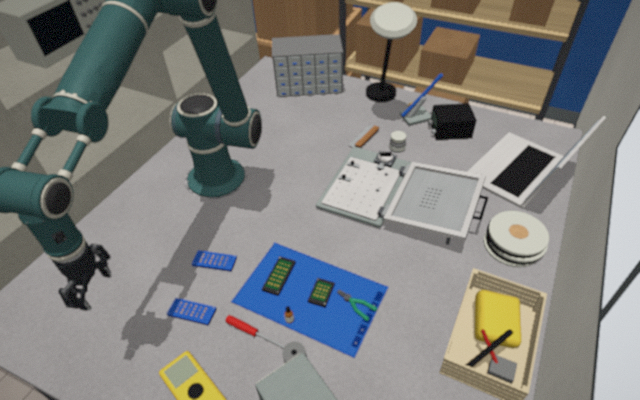

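Both carriers are on the blue mat: the long one at (416,203), the short one at (413,154). The blue look-alikes are at (429,277) and (490,260). The printer's platen is around (262,172), with the dial at (202,163). By the description I choose (416,203), and the crop will check it.

```bash
python3 - <<'E'
from h import *
im=cv2.imread('pics/top0.png'); ci=bot.camera_info('top')
a=cv2.resize(im[125:220,180:320],None,fx=5,fy=5,interpolation=cv2.INTER_CUBIC)
cv2.imwrite('pics/printer.png',a)
b=cv2.resize(im[90:240,370:500],None,fx=4,fy=4,interpolation=cv2.INTER_CUBIC); cv2.imwrite('pics/mat.png',b)
hsv=cv2.cvtColor(im,cv2.COLOR_BGR2HSV)
# platen
m=cv2.inRange(hsv,(0,0,185),(180,40,255)); m[:132]=0; m[222:]=0; m[:,:205]=0; m[:,318:]=0
m=cv2.morphologyEx(m,cv2.MORPH_CLOSE,np.ones((5,5)))
c=max(cv2.findContours(m,0,2)[0],key=cv2.contourArea); P=ray(ci,c.reshape(-1,2),.036)[:,:2]
r=cv2.minAreaRect((P*1000).astype(np.float32)); print('platen',r,cv2.boxPoints(r))
# carriers: non-blue dark/green within mat
m=255-cv2.inRange(hsv,(100,120,60),(125,255,255)); z=np.zeros_like(m); z[130:228,383:446]=255; m&=z
for c in cv2.findContours(m,0,2)[0]:
    if cv2.contourArea(c)>150:
        P=ray(ci,c.reshape(-1,2),.018)[:,:2]; print('car',cv2.boundingRect(c),cv2.minAreaRect((P*1000).astype(np.float32)))
E
```

```text
platen ((460.3746337890625, 119.47373962402344), (182.92800903320312, 53.95829391479492), 89.8268814086914) [[433.11923   28.091675]
 [487.0773    27.928635]
 [487.63004  210.8558  ]
 [433.67197  211.01884 ]]
car (393, 191, 47, 24) ((443.1835632324219, -296.9217529296875), (56.54836654663086, 131.78553771972656), 5.202170372009277)
car (398, 143, 32, 22) ((587.5728759765625, -296.4335632324219), (56.87583541870117, 87.13603210449219), 7.0387797355651855)
```

View pics/printer.png

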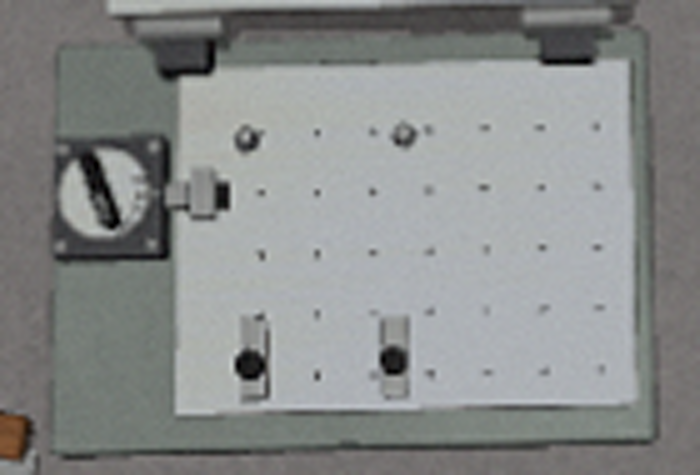

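View pics/mat.png

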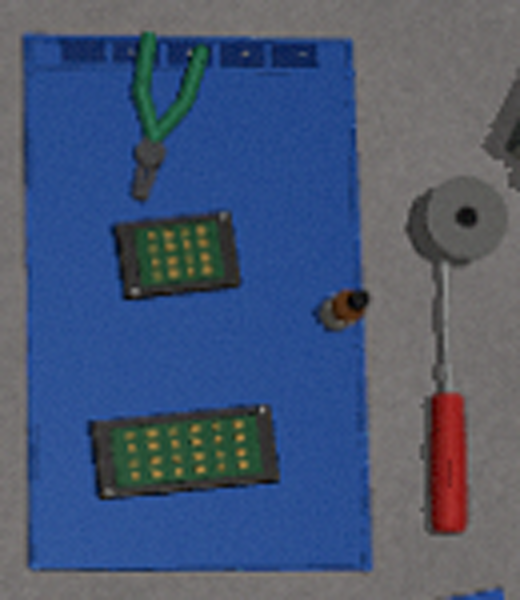

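```bash
python3 - <<'E'
from h import *
ci=bot.camera_info('top')
f=lambda uv:np.array(uv,float)/5+[180,125]-0.4
C=ray(ci,f([(178,67),(630,60),(637,405),(176,413)]),.036)[:,:2]
L=np.array([[.1,.115],[.1,-.145],[-.1,-.145],[-.1,.115]])
A=np.c_[L,np.ones(4)]
# rigid fit
lc,cc=L.mean(0),C.mean(0); H=(L-lc).T@(C-cc); th=np.arctan2(H[0,1]-H[1,0],H[0,0]+H[1,1]); c,s=np.cos(th),np.sin(th); Rm=np.array([[c,-s],[s,c]]); t=cc-Rm@lc
print('yaw',np.degrees(th),'origin',t,'res mm',(C-(L@Rm.T+t))*1000)
pins=ray(ci,f([(246,136),(403,133)]),.045)[:,:2]; print('pins local',(pins-t)@Rm)
es=ray(ci,f([(228,195)]),.0445)[:,:2]; print('stop face local',(es-t)@Rm)
d=ray(ci,f([(107,192)]),.052)[:,:2]; print('dial local',(d-t)@Rm)
b=ray(ci,f([(80,155),(112,228)]),.07)[:,:2]; v=Rm.T@(b[1]-b[0]); print('bar mid/len/angle',(b.mean(0)-t)@Rm,np.linalg.norm(v),np.arctan2(-v[0],-v[1]))
for n,l in dict(nest=(.025,.03),dial=(.025,.153)).items(): print(n,Rm@l+t)
s=bot.read_state(); print(R.from_rotvec(s['tcp_rot']).as_matrix().round(3))
E
```

```text
yaw 0.895152687531234 origin [0.53185688 0.16102687] res mm [[ 0.47877708  0.76358951]
 [-0.86717889  0.34059016]
 [ 0.01475191 -0.44364406]
 [ 0.37364989 -0.66053561]]
pins local [[ 0.05689948  0.07420972]
 [ 0.05675222 -0.01527745]]
stop face local [[0.02303857 0.08423367]]
dial local [[0.02470503 0.15150099]]
bar mid/len/angle [0.02148164 0.1531297 ] 0.04581842297030729 1.1485890929383797
nest [0.55638515 0.19141378]
dial [0.55446356 0.31439877]
[[ 0.966  0.258 -0.   ]
 [ 0.258 -0.966  0.002]
 [ 0.    -0.002 -1.   ]]
```

Crop check: (416,203) measures 56×132 mm, so it is the long carrier. The pin, platen and bar positions fit the printer model to within about 1–3 mm. The dial reads about 1.15 rad. I'll move off now.

```bash
cat >> h.py <<'E'
def plan(pos,yaw_y=None):
    """shift/turn in move units to world pos with tool straight down, tool y at yaw_y deg"""
    s=bot.read_state(); M=R.from_rotvec(s['tcp_rot']).as_matrix()
    d=M.T@(np.array(pos)-s['tool_pos'])/.25
    a=np.radians(yaw_y) if yaw_y is not None else np.arctan2(M[1,1],M[0,1])
    y=np.array([np.cos(a),np.sin(a),0]); z=np.array([0,0,-1.]); x=np.cross(y,z)
    r=R.from_matrix(M.T@np.c_[x,y,z]).as_rotvec()/(np.pi/4)
    print('t',round(s['time'],2),'delta_pos',d.round(3),'rot',r.round(3),'pos',s['tool_pos'].round(4),'yaw_y',round(np.degrees(np.arctan2(M[1,1],M[0,1])),2),'F',s['wrist_force'].round(1),'w',round(s['width'],3),'q6',round(s['q'][5],2))
E
python3 -c "
from h import *
plan((.554,.314,.2),-65)
plan((.42,-.45,.24))"
```

```text
t 0.1 delta_pos [ 2.465 -3.339  0.183] rot [-0.003 -0.    -0.224] pos [ 0.1739 -0.6516  0.2441] yaw_y -75.06 F [-0.3  0.3  0.4] w 0.999 q6 -0.04
t 0.1 delta_pos [ 1.159 -0.525  0.018] rot [-0.003 -0.    -0.   ] pos [ 0.1739 -0.6516  0.2441] yaw_y -75.06 F [-0.3  0.3  0.4] w 0.999 q6 -0.04
```

Request:
carry_out([
  {"delta_pos":[1,-0.5,0],"rot":[0,0,0],"hand":-1},
  {"delta_pos":[1,-0.5,0],"rot":[0,0,0],"hand":-1},
  {"delta_pos":[1,-0.5,0],"rot":[0,0,0],"hand":-1},
  {"delta_pos":[1,-0.5,0],"rot":[0,0,0],"hand":-1},
  {"delta_pos":[1,-0.5,0],"rot":[0,0,0],"hand":-1},
])

```text
time: 0.72
tool_pos: [0.3851, -0.4636, 0.2438]
tcp_rot: [-3.111, -0.412, 0.0]
wrist_force: [0.3, -0.2, -0.2]
width: 1.002
```

Request:
carry_out([
  {"delta_pos":[0.9,-1,0],"rot":[0,0,0],"hand":-1},
  {"delta_pos":[0.9,-1,0],"rot":[0,0,0],"hand":-1},
  {"delta_pos":[0.9,-1,0],"rot":[0,0,0],"hand":-1},
  {"delta_pos":[0.9,-1,0],"rot":[0,0,0],"hand":-1},
  {"delta_pos":[0.9,-1,0],"rot":[0,0,0],"hand":-1},
  {"delta_pos":[0.9,-1,0],"rot":[0,0,0],"hand":-1},
])

```text
time: 1.48
tool_pos: [0.538, -0.1605, 0.2443]
tcp_rot: [-3.109, -0.417, 0.001]
wrist_force: [0.6, 0.0, 0.4]
width: 0.999
```

Request:
carry_out([
  {"delta_pos":[0.5,-1,0],"rot":[0,0,0],"hand":-1},
  {"delta_pos":[0.5,-1,0],"rot":[0,0,0],"hand":-1},
  {"delta_pos":[0.5,-1,0],"rot":[0,0,0],"hand":-1},
  {"delta_pos":[0.5,-1,0],"rot":[0,0,0],"hand":-1},
  {"delta_pos":[0.5,-1,0],"rot":[0,0,0],"hand":-1},
  {"delta_pos":[0.5,-1,0],"rot":[0,0,0],"hand":-1},
])

```text
time: 2.22
tool_pos: [0.5925, 0.1161, 0.2446]
tcp_rot: [-3.108, -0.423, 0.002]
wrist_force: [-0.3, -0.2, 0.1]
width: 0.999
```

```bash
python3 -c "
from h import *
plan((.5545,.314,.2),-65)"
```

```text
t 2.23 delta_pos [ 0.065 -0.803  0.182] rot [-0.006  0.001 -0.211] pos [0.5925 0.1161 0.2446] yaw_y -74.51 F [-0.3 -0.2  0.1] w 0.999 q6 1.45
```

Request:
carry_out([
  {"delta_pos":[0.065,-0.803,0.18],"rot":[-0.006,0,-0.211],"hand":-1},
  {"delta_pos":[0.065,-0.803,0.18],"rot":[-0.006,0,-0.211],"hand":-1},
  {"delta_pos":[0.065,-0.803,0.18],"rot":[-0.006,0,-0.211],"hand":-1},
  {"delta_pos":[0.065,-0.803,0.18],"rot":[-0.006,0,-0.211],"hand":-1},
  {"delta_pos":[0.065,-0.803,0.18],"rot":[-0.006,0,-0.211],"hand":-1},
  {"delta_pos":[0.065,-0.803,0.18],"rot":[-0.006,0,-0.211],"hand":-1},
])

```text
time: 2.98
tool_pos: [0.5551, 0.3124, 0.2009]
tcp_rot: [3.067, 0.677, -0.0]
wrist_force: [-0.2, -1.1, 0.2]
width: 1.003
```

```bash
python3 -c "
from h import *
plan((.5545,.314,.068),-65)
ci,im=snap('wrist','w1.png')
print(proj(ci,[(.5545,.314,.07)]), ci['origin'])
print(R.from_rotvec(ci['attitude']).as_matrix().round(2))"
```

```text
t 2.98 delta_pos [ 0.001 -0.007  0.532] rot [ 0.001  0.001 -0.002] pos [0.5551 0.3124 0.2009] yaw_y -65.09 F [-0.2 -1.1  0.2] w 1.003 q6 1.61
[[315.70079596 196.11739929]] [0.62296141 0.34300315 0.32921882]
[[ 0.42 -0.87 -0.26]
 [-0.91 -0.4  -0.12]
 [ 0.    0.29 -0.96]]
```

View pics/w1.png

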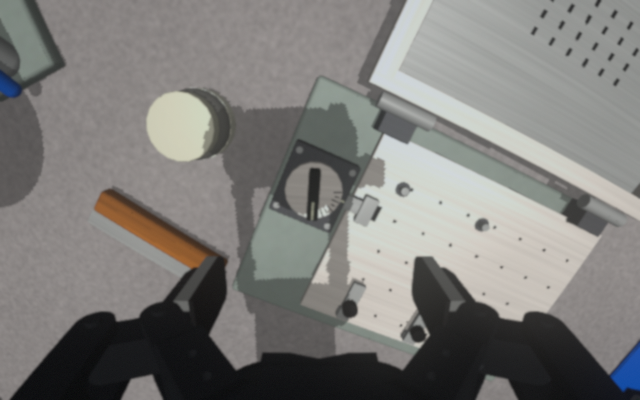

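The bar is at (314,194), within 2 px of the prediction and aligned with the tool's x. Descending to grip it.

Request:
carry_out([
  {"delta_pos":[0,-0.007,0.25],"rot":[0,0,0],"hand":-0.4},
  {"delta_pos":[0,-0.007,0.45],"rot":[0,0,0],"hand":-0.4},
  {"delta_pos":[0,-0.007,0.53],"rot":[0,0,0],"hand":-0.4},
  {"delta_pos":[0,-0.007,0.53],"rot":[0,0,0],"hand":-0.4},
  {"delta_pos":[0,-0.007,0.53],"rot":[0,0,0],"hand":-0.4},
  {"delta_pos":[0,-0.007,0.53],"rot":[0,0,0],"hand":1},
  {"delta_pos":[0,-0.007,0.53],"rot":[0,0,0],"hand":1},
  {"delta_pos":[0,-0.007,0.53],"rot":[0,0,0],"hand":1},
  {"delta_pos":[0,-0.007,0.53],"rot":[0,0,0],"hand":1},
  {"delta_pos":[0,-0.007,0.53],"rot":[0,0,0],"hand":1},
  {"delta_pos":[0,-0.007,0.53],"rot":[0,0,0],"hand":1},
], squeeze=30)

```text
time: 4.4
tool_pos: [0.5538, 0.3168, 0.0702]
tcp_rot: [-3.064, -0.675, -0.001]
wrist_force: [-4.9, 6.6, 5.6]
width: 0.108
```

```bash
python3 -c "
from h import *
plan((.5545,.314,.068),.9)
print(bot.read_state()['torque'])"
```

```text
t 4.4 delta_pos [-0.002  0.011  0.009] rot [-0.003 -0.005 -1.468] pos [0.5538 0.3168 0.0702] yaw_y -65.16 F [-4.9  6.6  5.6] w 0.108 q6 1.61
[ 1.1885196   0.88255776 -0.03254904]
```

Request:
carry_out([
  {"delta_pos":[0,0,-0.005],"rot":[0,0,-0.2],"hand":1},
  {"delta_pos":[0,0,-0.005],"rot":[0,0,-0.4],"hand":1},
  {"delta_pos":[0,0,-0.005],"rot":[0,0,-0.6],"hand":1},
  {"delta_pos":[0,0,-0.005],"rot":[0,0,-0.8],"hand":1},
  {"delta_pos":[0,0,-0.005],"rot":[0,0,-1],"hand":1},
  {"delta_pos":[0,0,-0.005],"rot":[0,0,-1],"hand":1},
  {"delta_pos":[0,0,-0.005],"rot":[0,0,-1],"hand":1},
])

```text
time: 5.28
tool_pos: [0.553, 0.3176, 0.0704]
tcp_rot: [-2.575, -1.792, -0.003]
wrist_force: [1.4, 5.7, -9.3]
width: 0.105
```

```bash
python3 -c "
from h import *
plan((.5545,.316,.07),.9)
print(bot.read_state()['torque'])"
```

```text
t 5.28 delta_pos [-0.004  0.008  0.001] rot [-0.003 -0.006 -0.472] pos [0.553  0.3176 0.0704] yaw_y -20.34 F [ 1.4  5.7 -9.3] w 0.105 q6 0.83
[ 0.87105244 -0.21334431  0.02040398]
```

Request:
carry_out([
  {"delta_pos":[0,0,0],"rot":[0,0,-0.15],"hand":1},
  {"delta_pos":[0,0,0],"rot":[0,0,-0.3],"hand":1},
  {"delta_pos":[0,0,0],"rot":[0,0,-0.4],"hand":1},
  {"delta_pos":[0,0,0],"rot":[0,0,-0.48],"hand":1},
  {"delta_pos":[0,0,0],"rot":[0,0,-0.54],"hand":1},
  {"delta_pos":[0,0,0],"rot":[0,0,-0.54],"hand":1},
])

```text
time: 6.02
tool_pos: [0.5526, 0.3178, 0.0704]
tcp_rot: [-2.145, -2.288, -0.004]
wrist_force: [-2.7, 3.6, -2.1]
width: 0.105
```

```bash
python3 -c "
from h import *
plan((.5545,.316,.07),.9)
print(bot.read_state()['torque'])"
```

```text
t 6.03 delta_pos [-0.007  0.007  0.001] rot [-0.003 -0.007  0.062] pos [0.5526 0.3178 0.0704] yaw_y 3.69 F [-2.7  3.6 -2.1] w 0.105 q6 0.41
[ 0.41900152  0.20260323 -0.7840161 ]
```

The turn ended at 3.7° with −0.78 N·m on the tool, so the dial is hard against its stop. Releasing and lifting.

Request:
carry_out([
  {"delta_pos":[0,0,0],"rot":[0,0,0],"hand":-0.3},
  {"delta_pos":[0,0,0],"rot":[0,0,0],"hand":-0.3},
  {"delta_pos":[0,0,0],"rot":[0,0,0],"hand":-0.3},
  {"delta_pos":[0,0,-0.25],"rot":[0,0,0],"hand":-0.3},
  {"delta_pos":[0,0,-0.5],"rot":[0,0,0],"hand":-0.3},
  {"delta_pos":[0,0,-0.6],"rot":[0,0,0],"hand":-0.3},
  {"delta_pos":[-0.2,0,-0.6],"rot":[0,0,0],"hand":-1},
  {"delta_pos":[-0.2,0,-0.6],"rot":[0,0,0],"hand":-1},
  {"delta_pos":[-0.2,0,-0.6],"rot":[0,0,0],"hand":-1},
])

```text
time: 7.15
tool_pos: [0.5561, 0.2669, 0.2201]
tcp_rot: [-2.146, -2.287, -0.004]
wrist_force: [-0.6, -0.8, 0.0]
width: 0.994
```

```bash
python3 -c "
from h import *
plan((.443,-.297,.2),5.2)
ci,im=snap('wrist','w2.png')
for o in [(.53186,.16103),(.530,.164)]:
    t=np.radians(.9);M=np.array([[np.cos(t),-np.sin(t)],[np.sin(t),np.cos(t)]])
    L=[(.057,-.015,.045),(.057,.075,.045),(.025,.153,.07),(.1,-.145,.036),(-.1,-.145,.036),(-.1,.115,.036)]
    print(proj(ci,[np.r_[M@l[:2]+o,l[2]] for l in L]).round(0).tolist())
"
```

```text
t 7.15 delta_pos [-2.223 -0.594  0.068] rot [-0.002 -0.008 -0.035] pos [0.5561 0.2669 0.2201] yaw_y 3.63 F [-0.6 -0.8  0. ] w 0.994 q6 0.34
[[342.0, 293.0], [348.0, 215.0], [320.0, 137.0], [368.0, 380.0], [209.0, 373.0], [193.0, 167.0]]
[[340.0, 291.0], [347.0, 212.0], [318.0, 133.0], [367.0, 378.0], [207.0, 371.0], [191.0, 164.0]]
```

View pics/w2.png

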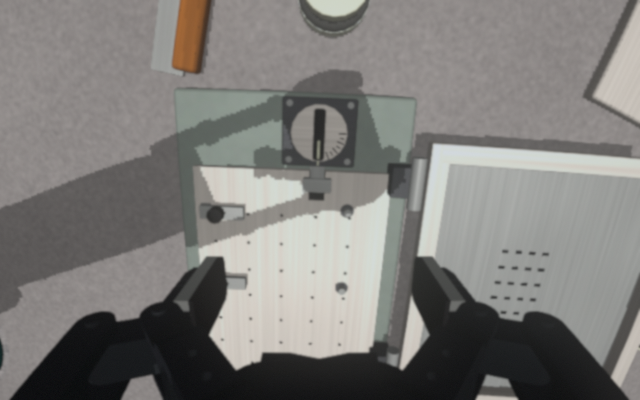

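The dial bar at (319,134) now lies along the printer's y, pointer towards the end stop, so it is zeroed. The pins at (341,288) and (347,211) match the touch-corrected origin of (0.530, 0.164). Next, the carrier.

Request:
carry_out([
  {"delta_pos":[-1,-0.25,0],"rot":[0,0,0],"hand":-1},
  {"delta_pos":[-1,-0.25,0],"rot":[0,0,0],"hand":-1},
  {"delta_pos":[-1,-0.25,0],"rot":[0,0,0],"hand":-1},
  {"delta_pos":[-1,-0.25,0],"rot":[0,0,0],"hand":-1},
  {"delta_pos":[-1,-0.25,0],"rot":[0,0,0],"hand":-1},
  {"delta_pos":[-1,-0.25,0],"rot":[0,0,0],"hand":-1},
])

```text
time: 7.95
tool_pos: [0.5099, 0.0141, 0.2185]
tcp_rot: [-2.146, -2.286, -0.005]
wrist_force: [-0.1, 0.1, 0.2]
width: 0.999
```

Request:
carry_out([
  {"delta_pos":[-1,-0.25,0],"rot":[0,0,0],"hand":-1},
  {"delta_pos":[-1,-0.25,0],"rot":[0,0,0],"hand":-1},
  {"delta_pos":[-1,-0.25,0],"rot":[0,0,0],"hand":-1},
  {"delta_pos":[-1,-0.25,0],"rot":[0,0,0],"hand":-1},
  {"delta_pos":[-1,-0.25,0],"rot":[0,0,0],"hand":-1},
  {"delta_pos":[-1,-0.25,0],"rot":[0,0,0],"hand":-1},
])

```text
time: 8.7
tool_pos: [0.4642, -0.2383, 0.2166]
tcp_rot: [-2.145, -2.286, -0.006]
wrist_force: [0.5, 1.1, 0.0]
width: 0.999
```

```bash
python3 -c "
from h import *
plan((.443,-.297,.15),5.2)
"
```

```text
t 8.7 delta_pos [-0.231 -0.099  0.265] rot [-0.003 -0.01  -0.035] pos [ 0.4642 -0.2383  0.2166] yaw_y 3.64 F [0.5 1.1 0. ] w 0.999 q6 -0.59
```

Request:
carry_out([
  {"delta_pos":[-0.23,-0.1,0.06],"rot":[-0.003,-0.01,-0.035],"hand":-1},
  {"delta_pos":[-0.23,-0.1,0.06],"rot":[-0.003,-0.01,-0.035],"hand":-1},
  {"delta_pos":[-0.23,-0.1,0.06],"rot":[-0.003,-0.01,-0.035],"hand":-1},
])

```text
time: 9.07
tool_pos: [0.4436, -0.2953, 0.201]
tcp_rot: [-2.116, -2.321, -0.002]
wrist_force: [0.6, 0.1, 0.3]
width: 1.001
```

```bash
python3 -c "
from h import *
ci,im=snap('wrist','w3.png')
hsv=cv2.cvtColor(im,cv2.COLOR_RGB2HSV)
m=255-cv2.inRange(hsv,(95,100,40),(130,255,255))
# component containing predicted centre
m=cv2.morphologyEx(m,cv2.MORPH_OPEN,np.ones((5,5)))
n,lab=cv2.connectedComponents(m); u=proj(ci,[(.443,-.297,.018)])[0].round().astype(int); print(u)
c=max(cv2.findContours((lab==lab[u[1],u[0]]).astype(np.uint8),0,2)[0],key=cv2.contourArea)
r=cv2.minAreaRect((ray(ci,c.reshape(-1,2),.018)[:,:2]*1000).astype(np.float32)); print(cv2.boundingRect(c),r)
plan((r[0][0]/1000,r[0][1]/1000,.017),r[2] if r[2]<45 else r[2]-90)
"
```

```text
[317 183]
(290, 116, 56, 125) ((443.26593017578125, -295.52667236328125), (53.17437744140625, 126.64017486572266), 5.313024997711182)
t 9.12 delta_pos [-0.001 -0.003  0.737] rot [ 0.001 -0.001  0.   ] pos [ 0.4438 -0.2953  0.2013] yaw_y 5.32 F [-0.1  0.8 -0.1] w 1.003 q6 -0.73
```

View pics/w3.png

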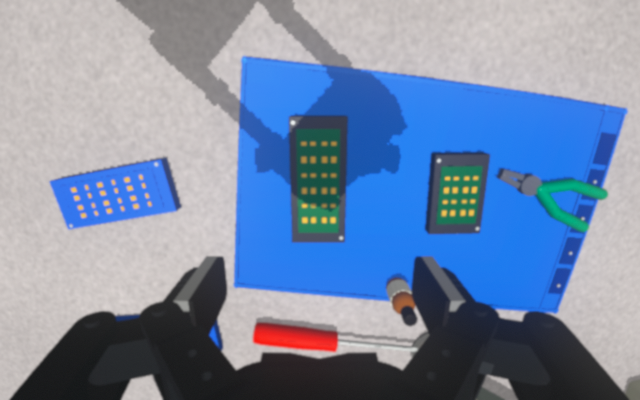

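The long carrier is centred at (318,178) in this view, the short one is at (458,193), and the blue ones lie off the mat. Descending and gripping.

Request:
carry_out([
  {"delta_pos":[0,-0.003,0.25],"rot":[0,0,0],"hand":-1},
  {"delta_pos":[0,-0.003,0.5],"rot":[0,0,0],"hand":-1},
  {"delta_pos":[0,-0.003,0.65],"rot":[0,0,0],"hand":-1},
  {"delta_pos":[0,-0.003,0.735],"rot":[0,0,0],"hand":-1},
  {"delta_pos":[0,-0.003,0.735],"rot":[0,0,0],"hand":-1},
  {"delta_pos":[0,-0.003,0.735],"rot":[0,0,0],"hand":1},
  {"delta_pos":[0,-0.003,0.735],"rot":[0,0,0],"hand":1},
  {"delta_pos":[0,-0.003,0.735],"rot":[0,0,0],"hand":1},
  {"delta_pos":[0,-0.003,0.735],"rot":[0,0,0],"hand":1},
  {"delta_pos":[0,-0.003,0.735],"rot":[0,0,0],"hand":1},
], squeeze=40)

```text
time: 10.38
tool_pos: [0.4446, -0.2959, 0.0197]
tcp_rot: [2.114, 2.32, 0.003]
wrist_force: [0.1, 3.0, 5.7]
width: 0.641
```

```bash
python3 -c "
from h import *
plan((.443,-.297,.2),5.2)
"
```

```text
t 10.38 delta_pos [-0.004 -0.004 -0.721] rot [0.004 0.001 0.003] pos [ 0.4446 -0.2959  0.0197] yaw_y 5.31 F [0.1 3.  5.7] w 0.641 q6 -0.73
```

Request:
carry_out([
  {"delta_pos":[0,0,-0.2],"rot":[0,0,0],"hand":1},
  {"delta_pos":[0,0,-0.4],"rot":[0,0,0],"hand":1},
  {"delta_pos":[0,0,-0.55],"rot":[0,0,0],"hand":1},
  {"delta_pos":[0.15,0.04,-0.55],"rot":[0,0,0],"hand":1},
  {"delta_pos":[0.3,0.08,-0.55],"rot":[0,0,0],"hand":1},
  {"delta_pos":[0.5,0.14,-0.55],"rot":[0,0,0],"hand":1},
  {"delta_pos":[0.7,0.2,-0.55],"rot":[0,0,0],"hand":1},
  {"delta_pos":[0.9,0.25,-0.55],"rot":[0,0,0],"hand":1},
  {"delta_pos":[1,0.27,-0.55],"rot":[0,0,0],"hand":1},
  {"delta_pos":[1,0.27,-0.55],"rot":[0,0,0],"hand":1},
])

```text
time: 11.62
tool_pos: [0.4881, -0.039, 0.1574]
tcp_rot: [2.11, 2.323, 0.004]
wrist_force: [0.1, -0.3, -1.8]
width: 0.645
```

```bash
python3 -c "
from h import *
plan((.5467,.1863,.15),.9)
"
```

```text
t 11.62 delta_pos [0.875 0.319 0.03 ] rot [0.005 0.001 0.102] pos [ 0.4881 -0.039   0.1574] yaw_y 5.5 F [ 0.1 -0.3 -1.8] w 0.645 q6 -0.23
```

Request:
carry_out([
  {"delta_pos":[0.2,0.07,0],"rot":[0,0,0.03],"hand":1},
  {"delta_pos":[0.4,0.15,0],"rot":[0,0,0.06],"hand":1},
  {"delta_pos":[0.6,0.22,0.03],"rot":[0.005,0,0.1],"hand":1},
  {"delta_pos":[0.8,0.3,0.03],"rot":[0.005,0,0.1],"hand":1},
  {"delta_pos":[0.875,0.32,0.03],"rot":[0.005,0,0.1],"hand":1},
  {"delta_pos":[0.875,0.32,0.03],"rot":[0.005,0,0.1],"hand":1},
  {"delta_pos":[0.875,0.32,0.1],"rot":[0.005,0,0.1],"hand":1},
  {"delta_pos":[0.875,0.32,0.2],"rot":[0.005,0,0.1],"hand":1},
  {"delta_pos":[0.875,0.32,0.2],"rot":[0.005,0,0.1],"hand":1},
])

```text
time: 12.75
tool_pos: [0.5439, 0.1838, 0.104]
tcp_rot: [-2.202, -2.237, 0.011]
wrist_force: [-0.9, 0.3, -1.5]
width: 0.644
```

```bash
python3 -c "
from h import *
plan((.5467,.1863,.053),.9)
ci,im=snap('wrist','w4.png')
"
```

```text
t 12.75 delta_pos [0.01  0.013 0.204] rot [-0.009  0.004 -0.   ] pos [0.5439 0.1838 0.104 ] yaw_y 0.88 F [-0.9  0.3 -1.5] w 0.644 q6 0.27
```

View pics/w4.png

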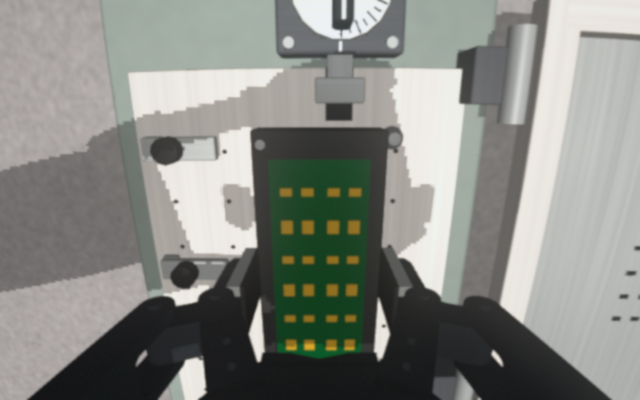

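The carrier hangs level between the clamps (left) and the pins, one pin showing at (395,138). The dial pointer still faces the stop at (340,85). Lowering it.

Request:
carry_out([
  {"delta_pos":[0.01,0.01,0.06],"rot":[-0.009,0.004,0],"hand":1},
  {"delta_pos":[0.01,0.01,0.12],"rot":[-0.009,0.004,0],"hand":1},
  {"delta_pos":[0.01,0.01,0.17],"rot":[-0.009,0.004,0],"hand":1},
  {"delta_pos":[0.01,0.01,0.19],"rot":[-0.009,0.004,0],"hand":1},
  {"delta_pos":[0.01,0.01,0.2],"rot":[-0.009,0.004,0],"hand":1},
  {"delta_pos":[0.01,0.01,0.207],"rot":[-0.009,0.004,0],"hand":1},
  {"delta_pos":[0.01,0.01,0.207],"rot":[-0.009,0.004,0],"hand":1},
])

```text
time: 13.68
tool_pos: [0.5478, 0.187, 0.0542]
tcp_rot: [2.203, 2.238, 0.005]
wrist_force: [-0.6, 0.7, -1.4]
width: 0.639
```

```bash
python3 -c "
from h import *
plan((.5467,.1863,.051),.9); print(bot.read_state()['torque'])
"
```

```text
t 13.68 delta_pos [-0.003 -0.005  0.013] rot [ 0.005 -0.001 -0.   ] pos [0.5478 0.187  0.0542] yaw_y 0.9 F [-0.6  0.7 -1.4] w 0.639 q6 0.27
[-0.01438529 -0.03160836  0.027754  ]
```

Request:
carry_out([
  {"delta_pos":[0,0,0.006],"rot":[0.005,0,0],"hand":1},
  {"delta_pos":[0,0,0.012],"rot":[0.005,0,0],"hand":1},
  {"delta_pos":[0,0,0.016],"rot":[0.005,0,0],"hand":1},
  {"delta_pos":[0,0,0.016],"rot":[0.005,0,0],"hand":1},
])

```text
time: 14.18
tool_pos: [0.5483, 0.1871, 0.0517]
tcp_rot: [-2.203, -2.239, -0.002]
wrist_force: [-4.5, -1.7, 7.1]
width: 0.639
```

```bash
python3 -c "
from h import *
plan((.5545,.1945,.051),.9); print(bot.read_state()['torque'])
"
```

```text
t 14.18 delta_pos [0.029 0.025 0.003] rot [ 0.001 -0.002  0.   ] pos [0.5483 0.1871 0.0517] yaw_y 0.91 F [-4.5 -1.7  7.1] w 0.639 q6 0.27
[-0.13507351  0.40828823  0.00332454]
```

Request:
carry_out([
  {"delta_pos":[0,0.01,0],"rot":[0,0,0],"hand":1},
  {"delta_pos":[0,0.018,0],"rot":[0,0,0],"hand":1},
  {"delta_pos":[0,0.025,0],"rot":[0,0,0],"hand":1},
  {"delta_pos":[0,0.03,0],"rot":[0,0,0],"hand":1},
  {"delta_pos":[0,0.03,0],"rot":[0,0,0],"hand":1},
])

```text
time: 14.8
tool_pos: [0.5551, 0.1872, 0.0518]
tcp_rot: [-2.203, -2.238, 0.0]
wrist_force: [-5.9, 0.4, 5.5]
width: 0.641
```

```bash
python3 -c "
from h import *
plan((.5545,.1945,.0517),.9); print(bot.read_state()['torque'])
"
```

```text
t 14.8 delta_pos [ 0.029 -0.002  0.   ] rot [-0.002 -0.001  0.   ] pos [0.5551 0.1872 0.0518] yaw_y 0.91 F [-5.9  0.4  5.5] w 0.641 q6 0.27
[-0.0377755   0.77182886  0.0124398 ]
```

Request:
carry_out([
  {"delta_pos":[0.01,0.005,0],"rot":[0,0,0],"hand":1},
  {"delta_pos":[0.02,0.01,0],"rot":[0,0,0],"hand":1},
  {"delta_pos":[0.03,0.012,0],"rot":[0,0,0],"hand":1},
  {"delta_pos":[0.036,0.012,0],"rot":[0,0,0],"hand":1},
  {"delta_pos":[0.036,0.012,0],"rot":[0,0,0],"hand":1},
])

```text
time: 15.42
tool_pos: [0.5554, 0.1913, 0.0519]
tcp_rot: [-2.201, -2.241, 0.017]
wrist_force: [-10.8, -17.6, 14.3]
width: 0.64
```

```bash
python3 -c "
from h import *
plan((.5545,.1945,.0517),.9); print(bot.read_state()['torque'])
"
```

```text
t 15.43 delta_pos [ 0.013 -0.003  0.001] rot [-0.01   0.01   0.003] pos [0.5554 0.1913 0.0519] yaw_y 1.02 F [-10.8 -17.6  14.3] w 0.64 q6 0.28
[-2.81469161  1.33605769 -0.00645383]
```

Request:
carry_out([
  {"delta_pos":[0.02,0.015,-0.004],"rot":[-0.004,0.004,0],"hand":1},
  {"delta_pos":[0.02,0.018,-0.006],"rot":[-0.006,0.006,0],"hand":1},
  {"delta_pos":[0.02,0.018,-0.006],"rot":[-0.006,0.006,0],"hand":1},
  {"delta_pos":[0.02,0.018,-0.006],"rot":[-0.006,0.006,0],"hand":1},
  {"delta_pos":[0.02,0.018,-0.006],"rot":[-0.006,0.006,0],"hand":1},
])

```text
time: 16.05
tool_pos: [0.5555, 0.1914, 0.052]
tcp_rot: [-2.199, -2.241, 0.027]
wrist_force: [-11.7, -15.2, 10.8]
width: 0.641
```

```bash
python3 -c "
from h import *
plan((.5545,.1945,.0517),.9); s=bot.read_state(); print(s['torque'],s['joint_vel'].round(3))
ci,im=snap('wrist','w5.png'); c2,i2=snap('top','t5.png')
a=cv2.resize(i2[125:220,180:320],(640,434),interpolation=cv2.INTER_CUBIC)
cv2.imwrite('pics/both.png',np.vstack([im[:170,150:500][:, :, ::-1]]).repeat(1,0)) 
b=cv2.resize(im[0:170,190:510],(640,340),interpolation=cv2.INTER_CUBIC)
cv2.imwrite('pics/both.png',cv2.resize(np.vstack([a,b]),(495,600))[:,:,::-1])
"
```

```text
t 16.05 delta_pos [ 0.012 -0.004  0.001] rot [-0.017  0.014  0.004] pos [0.5555 0.1914 0.052 ] yaw_y 1.08 F [-11.7 -15.2  10.8] w 0.641 q6 0.28
[-2.49010861  1.68086607 -0.09698016] [-0.    -0.001 -0.001  0.001  0.003  0.   ]
```

View pics/both.png

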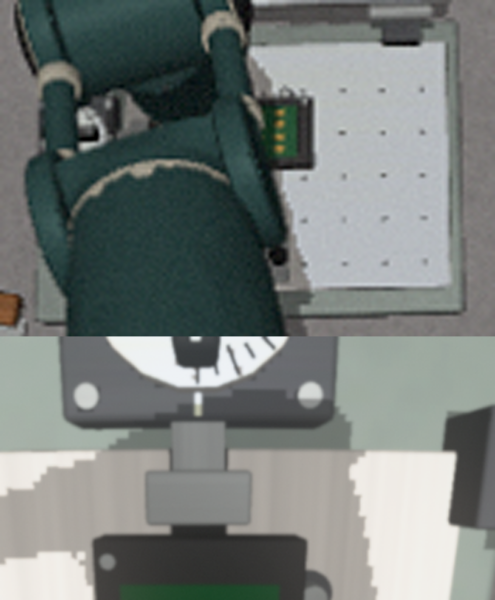

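```bash
python3 -c "
from h import *
im=cv2.imread('pics/w5.png'); ci=bot.camera_info('wrist')
print(ci['origin'])
for x in (300,310,318,326,335):
    print(x,cv2.cvtColor(im,cv2.COLOR_BGR2GRAY)[85:140,x].tolist())
o=np.array([.530,.164]);t=np.radians(.9);M=np.array([[np.cos(t),-np.sin(t)],[np.sin(t),np.cos(t)]])
f=lambda uv,z:print(uv,z,((ray(ci,[uv],z)[0,:2]-o)@M*1000).round(1))
f((318,122),.0445);f((318,122),.036);f((318,129),.05);f((318,129),.036);f((286,115),.0445);f((352,115),.0445)
f((252,129),.05);f((386,129),.05)
L=[(.025,.095,.0445),(.025,.095,.05),(.057,.075,.045),(.053,.095,.05)]
print(proj(ci,[np.r_[M@l[:2]+o,l[2]] for l in L]).round(1))
cv2.imwrite('pics/w5c.png',cv2.resize(im[60:190,200:440],None,fx=3,fy=3,interpolation=cv2.INTER_CUBIC))
"
```

```text
[0.55660963 0.2661759  0.17957139]
300 [99, 105, 117, 128, 133, 137, 138, 138, 137, 135, 134, 133, 133, 134, 134, 134, 134, 133, 133, 133, 133, 132, 132, 133, 132, 132, 131, 131, 131, 131, 131, 131, 131, 129, 124, 113, 101, 102, 106, 106, 105, 98, 79, 56, 45, 45, 49, 52, 52, 53, 52, 51, 53, 52, 52]
310 [127, 120, 123, 129, 136, 139, 138, 139, 139, 137, 136, 135, 135, 135, 135, 135, 135, 134, 133, 134, 133, 133, 133, 133, 132, 132, 132, 132, 131, 131, 130, 131, 131, 131, 123, 108, 83, 58, 47, 45, 44, 44, 41, 41, 42, 44, 47, 50, 51, 52, 52, 51, 50, 51, 52]
318 [129, 121, 123, 131, 137, 139, 140, 140, 139, 137, 137, 136, 136, 136, 136, 136, 135, 135, 136, 135, 134, 134, 134, 135, 135, 134, 132, 133, 133, 132, 133, 132, 132, 132, 125, 108, 83, 58, 46, 45, 44, 43, 41, 41, 42, 44, 47, 49, 50, 52, 51, 51, 52, 51, 50]
326 [126, 120, 124, 133, 138, 141, 141, 141, 140, 139, 139, 137, 137, 137, 137, 137, 136, 136, 135, 136, 135, 135, 136, 136, 135, 135, 134, 133, 134, 133, 134, 134, 134, 131, 125, 108, 80, 56, 46, 45, 44, 43, 41, 41, 41, 43, 46, 49, 51, 52, 50, 51, 51, 50, 51]
335 [100, 106, 120, 132, 138, 142, 142, 143, 142, 140, 139, 138, 137, 138, 139, 138, 137, 137, 138, 137, 138, 137, 136, 137, 136, 135, 136, 135, 135, 134, 135, 135, 134, 133, 126, 111, 87, 71, 66, 66, 64, 61, 52, 44, 42, 43, 47, 49, 51, 52, 52, 51, 51, 51, 50]
(318, 122) 0.0445 [26.  93.3]
(318, 122) 0.036 [25.8 92.8]
(318, 129) 0.05 [26.1 90.9]
(318, 129) 0.036 [25.8 89.8]
(286, 115) 0.0445 [12.9 96.1]
(352, 115) 0.0445 [39.9 96.2]
(252, 129) 0.05 [-0.3 90.9]
(386, 129) 0.05 [53.  91.1]
[[315.6 117.8]
 [315.3 118.5]
 [390.7 166.6]
 [386.5 119.1]]
```

View pics/w5c.png

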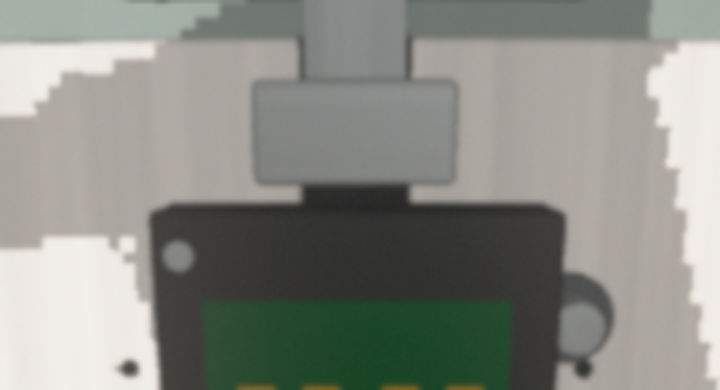

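There is still a gap of about 2.4 mm to the stop: stop face at row 121, carrier end at row 128. The 15 N in y is only friction from the pins and platen. I'll ease the x and down push, straighten the tool, and slide further in y.

Request:
carry_out([
  {"delta_pos":[0.02,0.006,-0.006],"rot":[-0.017,0.014,0.004],"hand":1},
  {"delta_pos":[0.022,0.004,-0.008],"rot":[-0.017,0.014,0.004],"hand":1},
  {"delta_pos":[0.026,0.004,-0.008],"rot":[-0.017,0.014,0.004],"hand":1},
  {"delta_pos":[0.03,0.004,-0.008],"rot":[-0.017,0.014,0.004],"hand":1},
  {"delta_pos":[0.03,0.004,-0.008],"rot":[-0.017,0.014,0.004],"hand":1},
])

```text
time: 16.77
tool_pos: [0.5551, 0.1944, 0.0523]
tcp_rot: [2.2, 2.239, -0.013]
wrist_force: [-1.2, -14.5, -0.7]
width: 0.638
```

```bash
cat > chk.py <<'E'
from h import *
plan((.5555,.1937,.0517),.9); print(bot.read_state()['torque'].round(2))
ci,im=snap('wrist','w_%.0f.png'%(bot.read_state()['time']*100)); g=cv2.cvtColor(im,cv2.COLOR_RGB2GRAY)
for x in (300,306,336,340): print(x,g[100:150,x].tolist())
E
python3 chk.py
```

```text
t 16.77 delta_pos [-0.003  0.002  0.002] rot [-0.005  0.01   0.003] pos [0.5551 0.1944 0.0523] yaw_y 1.02 F [ -1.2 -14.5  -0.7] w 0.638 q6 0.29
[-2.42  0.28  0.1 ]
300 [137, 137, 136, 134, 133, 133, 133, 133, 133, 133, 132, 133, 132, 132, 131, 132, 132, 131, 131, 131, 130, 130, 131, 130, 130, 130, 125, 112, 85, 60, 47, 49, 51, 51, 52, 52, 51, 51, 53, 51, 53, 50, 52, 52, 50, 51, 53, 51, 51, 52]
306 [138, 137, 136, 135, 134, 134, 135, 133, 134, 133, 133, 133, 132, 132, 132, 133, 132, 132, 132, 130, 130, 130, 130, 130, 131, 131, 126, 111, 86, 58, 46, 48, 50, 52, 52, 53, 53, 52, 51, 52, 52, 52, 51, 51, 50, 50, 50, 51, 50, 50]
336 [142, 141, 140, 139, 138, 139, 138, 138, 137, 137, 137, 137, 137, 137, 136, 136, 136, 135, 135, 135, 133, 134, 134, 133, 134, 134, 129, 113, 84, 58, 46, 48, 51, 52, 52, 53, 52, 51, 52, 51, 51, 51, 51, 52, 51, 51, 50, 50, 50, 50]
340 [142, 142, 141, 139, 139, 138, 138, 138, 138, 138, 137, 137, 137, 137, 137, 138, 137, 136, 135, 135, 135, 134, 135, 134, 135, 135, 130, 113, 85, 58, 47, 48, 51, 53, 53, 52, 52, 52, 52, 51, 52, 52, 52, 51, 51, 51, 51, 51, 51, 50]
```

The strip between stop and carrier has closed after 3.0 mm of travel. Now pressing x against the pins and slightly down.

Request:
carry_out([
  {"delta_pos":[0.016,0.006,0.002],"rot":[-0.008,0.012,0.003],"hand":1},
  {"delta_pos":[0.016,0.012,0.003],"rot":[-0.008,0.014,0.003],"hand":1},
  {"delta_pos":[0.016,0.018,0.004],"rot":[-0.008,0.016,0.003],"hand":1},
  {"delta_pos":[0.016,0.022,0.004],"rot":[-0.008,0.016,0.003],"hand":1},
  {"delta_pos":[0.016,0.022,0.004],"rot":[-0.008,0.016,0.003],"hand":1},
  {"delta_pos":[0.016,0.022,0.004],"rot":[-0.008,0.016,0.003],"hand":1},
])

```text
time: 17.58
tool_pos: [0.5554, 0.1943, 0.0518]
tcp_rot: [-2.199, -2.238, 0.014]
wrist_force: [-20.3, -14.9, 23.6]
width: 0.64
```

```bash
python3 chk.py; python3 - <<'E'
from h import *
import glob,os
f=max(glob.glob('pics/w_*.png'),key=os.path.getmtime); im=cv2.imread(f)
cv2.imwrite('pics/w7c.png',cv2.resize(im[0:240,190:450],None,fx=2.4,fy=2.4,interpolation=cv2.INTER_CUBIC))
E
```

```text
t 17.57 delta_pos [-0.002  0.     0.001] rot [-0.012  0.004  0.002] pos [0.5554 0.1943 0.0518] yaw_y 1.0 F [-20.3 -14.9  23.6] w 0.64 q6 0.28
[-2.38  2.74  0.21]
300 [138, 137, 135, 134, 133, 133, 133, 133, 133, 133, 132, 133, 133, 131, 133, 131, 132, 131, 130, 130, 131, 130, 130, 130, 130, 130, 125, 110, 85, 57, 48, 50, 52, 53, 53, 53, 52, 52, 52, 51, 53, 52, 51, 52, 51, 51, 51, 52, 51, 51]
306 [138, 136, 136, 135, 135, 134, 135, 134, 134, 134, 134, 132, 132, 132, 133, 133, 132, 132, 131, 131, 130, 131, 131, 131, 131, 131, 125, 111, 84, 58, 48, 49, 52, 52, 52, 52, 52, 51, 52, 51, 50, 52, 51, 52, 50, 50, 51, 50, 50, 49]
336 [142, 142, 140, 139, 138, 139, 139, 138, 138, 136, 138, 137, 138, 137, 136, 136, 137, 135, 135, 134, 135, 134, 134, 135, 135, 133, 129, 112, 84, 57, 47, 50, 51, 53, 52, 53, 53, 52, 52, 52, 51, 51, 51, 51, 52, 51, 50, 50, 50, 51]
340 [143, 142, 141, 139, 138, 139, 139, 139, 138, 138, 138, 138, 138, 137, 137, 137, 137, 136, 135, 135, 135, 135, 135, 135, 134, 134, 129, 112, 84, 58, 48, 49, 52, 52, 53, 52, 53, 53, 52, 51, 52, 52, 52, 51, 52, 50, 51, 50, 51, 50]
```

View pics/w7c.png

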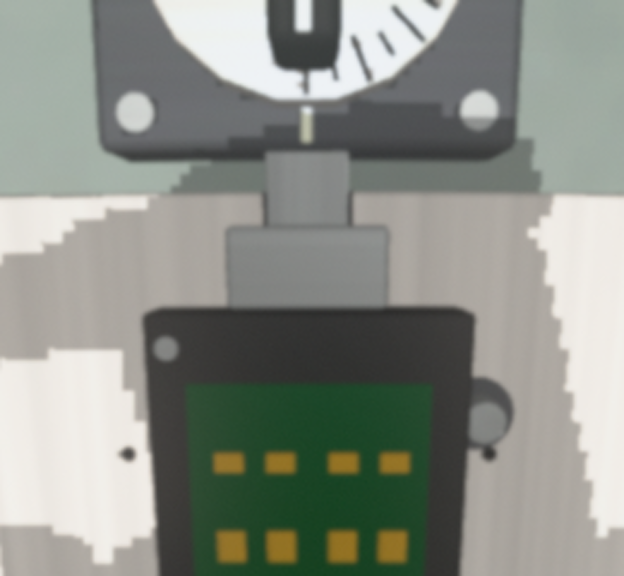

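Request:
carry_out([
  {"delta_pos":[0.017,0.018,-0.002],"rot":[-0.008,0.006,0.002],"hand":1},
  {"delta_pos":[0.019,0.017,-0.004],"rot":[-0.008,0.006,0.002],"hand":1},
  {"delta_pos":[0.02,0.017,-0.006],"rot":[-0.008,0.006,0.002],"hand":1},
  {"delta_pos":[0.02,0.017,-0.006],"rot":[-0.008,0.006,0.002],"hand":1},
  {"delta_pos":[0.02,0.017,-0.006],"rot":[-0.008,0.006,0.002],"hand":1},
  {"delta_pos":[0.02,0.017,-0.006],"rot":[-0.008,0.006,0.002],"hand":1},
])

```text
time: 18.38
tool_pos: [0.5554, 0.1943, 0.052]
tcp_rot: [-2.199, -2.239, 0.023]
wrist_force: [-13.0, -16.9, 10.5]
width: 0.643
```

```bash
python3 chk.py | cut -c1-250; python3 -c "
from h import *
s=bot.read_state();print(s['joint_vel'].round(4),s['wrist_force'])"
```

```text
t 18.38 delta_pos [-0.003  0.     0.001] rot [-0.017  0.009  0.003] pos [0.5554 0.1943 0.052 ] yaw_y 1.03 F [-13.  -16.9  10.5] w 0.643 q6 0.28
[-2.65  1.48  0.18]
300 [137, 136, 134, 134, 133, 133, 134, 134, 134, 133, 133, 131, 131, 130, 131, 131, 132, 131, 131, 130, 130, 130, 130, 130, 130, 130, 126, 110, 85, 60, 49, 48, 51, 52, 53, 53, 53, 52, 53, 53, 52, 52, 51, 52, 52, 52, 52, 52, 52, 51]
306 [139, 138, 136, 135, 134, 134, 134, 134, 134, 133, 133, 133, 132, 132, 132, 132, 132, 132, 131, 131, 131, 131, 130, 130, 130, 130, 125, 111, 84, 59, 46, 48, 51, 52, 52, 53, 52, 51, 52, 52, 52, 51, 51, 51, 51, 51, 51, 51, 51, 51]
336 [142, 141, 140, 139, 138, 138, 138, 138, 137, 136, 138, 137, 136, 137, 136, 136, 136, 135, 134, 134, 134, 134, 134, 134, 133, 133, 128, 113, 84, 57, 47, 48, 51, 53, 53, 52, 52, 51, 52, 52, 52, 52, 51, 50, 52, 50, 50, 49, 49, 50]
340 [143, 142, 140, 140, 138, 139, 138, 138, 138, 138, 137, 138, 138, 137, 137, 136, 137, 136, 135, 135, 135, 135, 135, 135, 135, 134, 130, 112, 85, 57, 46, 49, 51, 52, 52, 52, 53, 53, 52, 52, 52, 51, 51, 51, 51, 51, 51, 50, 51, 50]
[-0.0001 -0.0008  0.0002 -0.0001  0.0004  0.0006] [-11.9806225  -16.41560105  10.18723315]
```

Seated, at about 12 N in x and 16 N in y. The tool has leaned 0.015 rad under the push, so I'll make one small correction to flatten it.

Request:
carry_out([
  {"delta_pos":[0.02,0.017,-0.005],"rot":[-0.01,0.006,0.002],"hand":1},
  {"delta_pos":[0.02,0.017,-0.005],"rot":[-0.016,0.01,0.002],"hand":1},
  {"delta_pos":[0.02,0.017,-0.005],"rot":[-0.022,0.014,0.002],"hand":1},
  {"delta_pos":[0.02,0.017,-0.005],"rot":[-0.022,0.014,0.002],"hand":1},
  {"delta_pos":[0.02,0.017,-0.005],"rot":[-0.022,0.014,0.002],"hand":1},
  {"delta_pos":[0.02,0.017,-0.005],"rot":[-0.022,0.014,0.002],"hand":1},
])

```text
time: 19.18
tool_pos: [0.5553, 0.1943, 0.0519]
tcp_rot: [-2.201, -2.241, 0.012]
wrist_force: [-11.5, -16.2, 10.5]
width: 0.644
```

```bash
python3 chk.py | cut -c1-250
```

```text
t 19.18 delta_pos [-0.003  0.001  0.001] rot [-0.008  0.007  0.003] pos [0.5553 0.1943 0.0519] yaw_y 1.05 F [-11.5 -16.2  10.5] w 0.644 q6 0.28
[-2.68  1.8   0.07]
300 [138, 137, 136, 134, 133, 133, 134, 134, 133, 133, 133, 132, 132, 131, 132, 131, 132, 132, 130, 130, 130, 129, 130, 130, 131, 129, 125, 111, 86, 59, 48, 48, 51, 52, 53, 53, 52, 51, 52, 52, 53, 52, 52, 52, 52, 50, 52, 51, 51, 51]
306 [139, 138, 136, 134, 134, 134, 134, 134, 134, 134, 134, 133, 133, 133, 133, 133, 132, 132, 131, 131, 131, 131, 130, 131, 131, 130, 126, 110, 85, 58, 47, 48, 50, 52, 52, 51, 50, 52, 52, 50, 51, 51, 50, 51, 51, 51, 49, 51, 50, 50]
336 [142, 141, 140, 139, 139, 139, 139, 138, 137, 137, 137, 137, 137, 137, 136, 138, 136, 136, 135, 134, 134, 135, 135, 134, 134, 135, 129, 113, 85, 57, 46, 47, 51, 51, 53, 53, 53, 53, 52, 52, 52, 51, 51, 50, 51, 50, 50, 50, 49, 50]
340 [142, 142, 140, 139, 139, 139, 139, 139, 138, 138, 138, 138, 138, 137, 138, 137, 137, 135, 135, 135, 135, 135, 135, 135, 135, 134, 129, 113, 87, 57, 46, 48, 50, 53, 53, 53, 51, 53, 52, 53, 52, 51, 51, 50, 52, 51, 51, 50, 51, 50]
```

```bash
python3 -c "
from h import *
print(bot.finish_job())"
```

```text
the job is handed in; nothing more can be done
None
```

The dial is zeroed and the long carrier is seated in the corner. I handed the job in at about 19 s of the 64 s, with the gripper still holding the carrier pressed against the pins and the end stop.

**Dial:** I turned it anticlockwise until it hit the hard stop, at about 0.8 N·m on the tool. In the later pictures the pointer faces the end stop.

**Carrier:** I took the 56 × 130 mm one off the mat, laid it on the platen and slid it into the corner. The first push stalled on friction about 2.4 mm short of the end stop. I saw the gap in a close-up, eased the side and down load, and pushed again until it closed.

**Last checks:**
- **Push:** The wrist force was about 11.5 N towards the pins, 16 N towards the stop and 10 N down. The wrist force includes platen friction, so the contact force on each stop was not measured separately.
- **Fit:** No gap shows between the carrier and the end stop, and one pin is seen touching its side. The gripper hid the other pin.
- **Attitude:** The tool leans about 0.008 rad, and its yaw is within 0.15° of the printer's.
- **Disagreement:** The top camera's printer position was 2–3 mm off from what the gripper felt at the dial. I used the felt position.

I did not touch anything else on the bench on purpose, but I took no final picture of the other items.

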